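# Wipe down the granite plate and set out gear and hub

## Task

With the orange scraper block, wipe every brass chip off the clamped gearbox cover and off the black granite plate into the blue chip tray at the plate's edge; the chips are sharp, so touch them with nothing but the scraper, and leave the V-block and dial stand where they are. Stand the scraper back upright on the middle of its green mat. Only once all the chips are in the tray, set the brass master gear flat in the larger white circle on the granite and the splined hub in the smaller one, each centred to about a centimetre, and let go.

Things in the scene. Friction and masses are not known exactly. Their poses are not given: they have to be found in the camera images.
- plate: Fixed black granite surface plate, 220 mm (its x) by 360 mm (its y), 50 mm high; origin at the centre of its underside on the table. Its x points away from the robot (yaw varies by up to 0.2 rad). The cover and the clamp stand on its +y part; the bare granite runs from y = -180 to y = +50 mm.
- cover: Fixed steel gearbox cover on the granite, 180 (x) by 120 (y) by 25 mm, axes as the plate's; origin at the centre of its underside, at (-20, 110, 50) mm on the plate. Top 75 mm above the table; its edge nearest the robot is flush with the granite's. A toggle clamp presses on it: the clamp lies beyond x = +67 mm, within 25 mm of y = 0, up to 50 mm above the cover's top.
- tray: Fixed blue open chip tray along the plate's edge nearest the robot, 90 mm (x) by 380 mm (y), walls 4 mm thick and 42 mm high, so 8 mm lower than the granite's top; the plate's side face closes it on the plate's side. Origin at the centre of its underside, axes as the plate's.
- gear_circle (a point): Centre of the larger thin white circle, 84 mm across, marked on the bare granite 120 mm from the plate's middle towards its -y; on the top surface, 50 mm above the table. Axes as the plate's.
- hub_circle (a point): Centre of the smaller thin white circle, 68 mm across, marked on the bare granite beside the larger one, nearer the cover; on the top surface, 50 mm above the table. Axes as the plate's.
- mat: Fixed green mat, 130 by 150 mm, 3 mm thick, the scraper's place, left or right of the plate; origin at the centre of its underside.
- pad: Fixed cork pad, 210 by 110 mm, 3 mm thick, on which the gear and the hub wait, on the other side of the plate; origin at the centre of its underside.
- scraper: Orange scraper block, 250 g: foot 34 (x) by 110 (y) by 22 mm high, flat wiping face to its -x; at each end of the face a cheek 6 mm thick reaches 10 mm further to -x (98 mm between cheeks). Black handle slab on the foot, 16 (x) by 50 mm (y), 22 to 70 mm high, pinched across its 16 mm. Origin at the centre of the foot's underside, z up. Starts on the mat, face to the robot within about 1 rad.
- gear: Brass master gear, 74 mm across, 20 mm thick, about 450 g, lying flat, with an upright dark steel lifting knob on its middle, 30 mm in diameter, from 20 to 60 mm height. Origin at the centre of its underside, z up. It starts on the cork pad.
- cover_chip1: Sharp loose brass chip (a tight curl), 22 by 11 by 10 mm, 14 g, lying at the start on the cover; origin at the centre of its underside. May be absent.
- cover_chip2: Sharp loose brass chip (a tight curl), 22 by 11 by 10 mm, 14 g, lying at the start on the cover; origin at the centre of its underside. May be absent.
- cover_chip3: Sharp loose brass chip (a tight curl), 22 by 11 by 10 mm, 14 g, lying at the start on the cover; origin at the centre of its underside. May be absent.
- plate_chip1: Sharp loose brass chip (a tight curl), 22 by 11 by 10 mm, 14 g, lying at the start on the bare granite; origin at the centre of its underside. May be absent.
- plate_chip2: Sharp loose brass chip (a tight curl), 22 by 11 by 10 mm, 14 g, lying at the start on the bare granite; origin at the centre of its underside. May be absent.
- plate_chip3: Sharp loose brass chip (a tight curl), 22 by 11 by 10 mm, 14 g, lying at the start on the bare granite; origin at the centre of its underside. May be absent.
- plate_chip4: Sharp loose brass chip (a tight curl), 22 by 11 by 10 mm, 14 g, lying at the start on the bare granite; origin at the centre of its underside. May be absent.
- plate_chip5: Sharp loose brass chip (a tight curl), 22 by 11 by 10 mm, 14 g, lying at the start on the bare granite; origin at the centre of its underside. May be absent.
- hub: Hardened dark steel splined hub, about 300 g, standing on its flange (60 mm across, 12 mm thick); the splined boss above it is 35 mm in diameter, solid, from 12 to 47 mm height (taken from above by the boss). Origin at the centre of its underside, z up. It starts on the cork pad beside the gear.
- vblock: Bystander: grey ceramic V-block, 70 by 60 mm, 50 mm high; origin at the centre of its underside.
- stand: Bystander: dial indicator stand with knurled knob, base 60 by 60 mm, 185 mm high; origin at the centre of its underside.

How it is judged:
On the way, in this order (a step that is already met when the one before it is completed fails the run):
1. every chip present lies in the blue tray (x of cover_chip1 in the frame of tray between -0.045 and 0.047 m and y of cover_chip1 in the frame of tray between -0.19 and 0.19 m and z of each of cover_chip1, cover_chip2, cover_chip3, plate_chip1, plate_chip2, plate_chip3, plate_chip4, plate_chip5 in the frame of tray below 0.04 m and x of cover_chip2 in the frame of tray between -0.045 and 0.047 m and y of cover_chip2 in the frame of tray between -0.19 and 0.19 m and x of cover_chip3 in the frame of tray between -0.045 and 0.047 m and y of cover_chip3 in the frame of tray between -0.19 and 0.19 m and x of plate_chip1 in the frame of tray between -0.045 and 0.047 m and y of plate_chip1 in the frame of tray between -0.19 and 0.19 m and x of plate_chip2 in the frame of tray between -0.045 and 0.047 m and y of plate_chip2 in the frame of tray between -0.19 and 0.19 m and x of plate_chip3 in the frame of tray between -0.045 and 0.047 m and y of plate_chip3 in the frame of tray between -0.19 and 0.19 m and x of plate_chip4 in the frame of tray between -0.045 and 0.047 m and y of plate_chip4 in the frame of tray between -0.19 and 0.19 m and x of plate_chip5 in the frame of tray between -0.045 and 0.047 m and y of plate_chip5 in the frame of tray between -0.19 and 0.19 m), for 0.2 s.
2. gear and hub stand flat in their white circles, released (horizontal distance between gear and gear_circle below 0.015 m and angle between each of gear, hub's own z axis and vertical below 0.1 rad and z of gear in the frame of gear_circle below 0.006 m and contact force between the fingers and gear below 0.1 N and linear speed of each of gear, hub below 0.03 m/s and horizontal distance between hub and hub_circle below 0.015 m and z of hub in the frame of hub_circle below 0.006 m and contact force between the fingers and hub below 0.1 N), for 0.2 s.
At the end, for the whole second after the job is handed in: Every chip present lies in the blue tray, below its rim; gear (larger circle) and hub (smaller circle) lie flat on the granite within 15 mm of the centres, at rest, released; the scraper stands upright (0.1 rad) on the green mat within 30 mm of its centre, at rest (all of step 1 and all of step 2 and horizontal distance between scraper and mat below 0.03 m and angle between scraper's own z axis and vertical below 0.1 rad and z of scraper in the frame of mat below 0.012 m and linear speed of scraper below 0.03 m/s); the robot touches nothing.
It fails at once if the gripper or arm touches a chip (contact force between any of the fingers, the arm and cover_chip1 above 0.3 N or contact force between any of the fingers, the arm and cover_chip2 above 0.3 N or contact force between any of the fingers, the arm and cover_chip3 above 0.3 N or contact force between any of the fingers, the arm and plate_chip1 above 0.3 N or contact force between any of the fingers, the arm and plate_chip2 above 0.3 N or contact force between any of the fingers, the arm and plate_chip3 above 0.3 N or contact force between any of the fingers, the arm and plate_chip4 above 0.3 N or contact force between any of the fingers, the arm and plate_chip5 above 0.3 N).
It fails at once if the V-block or dial stand is moved more than 20 mm (distance of any of vblock, stand from where it was at the start of the episode above 0.02 m).
Of cover_chip1, cover_chip2, cover_chip3 only 2 to 3 are there at a start; the rules pass over those that are not, and their reading is None.
Of plate_chip1, plate_chip2, plate_chip3, plate_chip4, plate_chip5 only 3 to 5 are there at a start; the rules pass over those that are not, and their reading is None.
At some moment in a run one of scraper, gear, hub may be knocked a few centimetres aside while the robot is not near it.
It also fails if it takes over 208 s, if anything falls off the work surface, if the arm or the gripper's body presses on something with over 40 N, if the wrist force passes 120 N, or if a joint passes its speed limit or range.

## Robot

A 6-joint arm with a two-finger parallel gripper is mounted at the origin on the work surface. World frame = base frame: x ahead of the robot, y to its left, z up, the work surface at z = 0. Lengths are in m, angles in rad, forces in N, time in s.
With the tool pointing down it reaches from about 0.3 to 0.825 m from the base axis. Payload 5.4 kg.
Tool frame: the origin (TCP) lies at the very end of the fingers, on their centre line; the grasp point (between the pads) lies 19 mm behind it; z points along the fingers, x is the direction in which the jaws open and shut, and the axes are right-handed (so a half turn about z gives the same grasp; the last joint's range is limited). The gripper opens to 92 mm and grips with 3 to 60 N. Pads are 20 mm wide; open, the fingers measure 128 mm over their backs; the gripper's body (75 mm by 189 mm) begins 69 mm behind the grasp point.
Start: joints at [0.919, 0.158, 1.597, -0, 1.386, -0.21], TCP at [0.246, 0.52, 0.215] pointing down, gripper open.
Joint ranges: [-2.91, 2.91], [-0.94, 2.29], [0.18, 2.7], [-1.29, 4.43], [0.17, 2.64], [-3, 3]. Speed limits (rad/s): [2.57, 2.57, 3.14, 3.14, 3.14, 3.14].

## Interface

Orientations are given as a rotation vector (axis times angle).
In Python, from workcell import bot gives the robot as it stands. Calls block until the motion is done:
- bot.goto(position, orientation): joint-space move of the TCP to a pose.
- bot.line_to(position, rot=None, max_speed=0.15): straight line of the TCP; rot=None keeps the orientation; max_speed is the mean speed in m/s.
- bot.set_joints(angles): joint-space move.
- bot.set_gripper(opening, newtons=None): opening from 0.0 (shut) to 1.0 (fully open); newtons is the grip in N (None keeps the last); returns when the fingers have stopped.
- bot.hold(seconds).
- bot.inverse_kinematics(position, orientation): joint angles nearest the present ones, or None.
- bot.read_camera(name): name is "scene" or "side" or "wrist"; returns a dict with "pixels" (384x512x3 uint8, blue, green, red), "fx", "fy", "cx", "cy" (pixels), "R" (3x3) and "t" (3): a world point X has camera coordinates R X + t. Camera axes: x right, y down, z forward; pixel columns grow to the right and rows downward; lengths in m; the calibration is good to about 2 mm. A picture is of the moment at which its call begins. There is no depth.
A pose or a line that the arm cannot do raises bot.MotionError and nothing moves.
- bot.job_done(): hands the job in, once; it reports no verdict.
Readings, each from a call of its own:
- bot.current_clock(): time.
- bot.current_joints(): joint angles.
- bot.current_joint_vel(): joint speeds.
- bot.current_effort(): joint torques, N m.
- bot.current_ee_pos(): TCP position.
- bot.current_tool_rot(): TCP orientation.
- bot.current_contact_force(): force on the tool from outside, world axes, zero at the start.
- bot.current_ft_torque(): the same for the moment, N m.
- bot.current_opening(): opening from 0.0 (shut) to 1.0 (fully open).
Only numpy, scipy, OpenCV 4.12 (cv2) and the standard library are available. Lean on these libraries where they do the work, as an engineer would, in place of code of your own. Each camera call takes 0.05 s, during which the arm holds its last target. There are 200 camera calls.

## Working session

There is one attempt and no reset: what is moved stays moved. The work goes in short steps, each a Python script; the robot and the scene stay as the last script left them, time stands still between calls to the robot, and variables do not carry over. Pictures are saved under pics/ and viewed, about 12 in all and at most 16, crops included, and the job is handed in when it is done.

```bash
mkdir -p pics; ls; python3 - <<'E'
from workcell import bot
import cv2, numpy as np
for n in ["scene","side"]:
    c=bot.read_camera(n); cv2.imwrite(f"pics/{n}0.png",cv2.resize(c["pixels"],(800,600),interpolation=cv2.INTER_CUBIC)); np.savez(f"pics/{n}0.npz",**c)
    print(n,c["fx"],c["cx"],c["cy"],(-c["R"].T@c["t"]).round(3),c["R"][2].round(2))
print(bot.current_clock(),bot.current_tool_rot())
E
```

```text
pics
scene 422.1779934820545 252.10738403860603 193.52467742382123 [1.262 0.331 0.942] [-0.61 -0.27 -0.75]
side 402.5461958990413 250.5975687928326 198.90738799206557 [ 0.363 -0.587  0.844] [ 0.21  0.59 -0.78]
0.1 [ 2.65368069e+00  1.68037897e+00 -2.48656443e-03]
```

View pics/scene0.png

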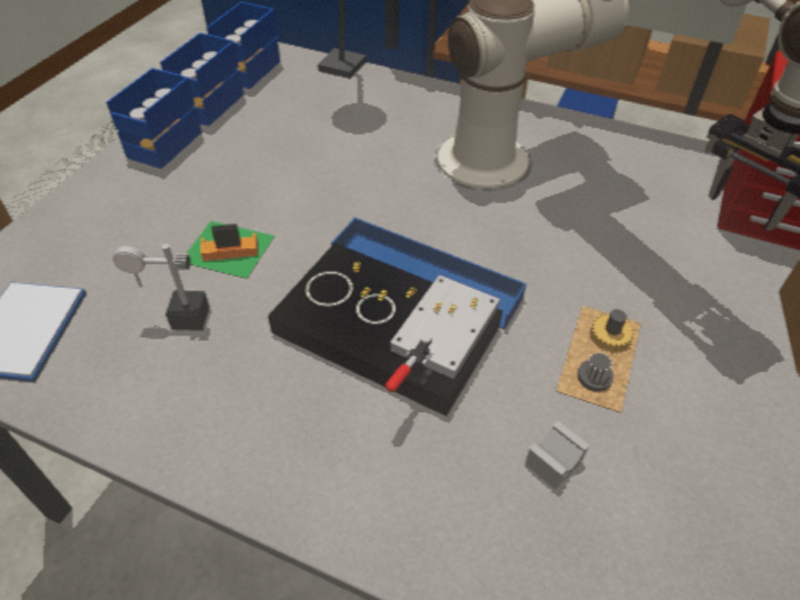

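View pics/side0.png

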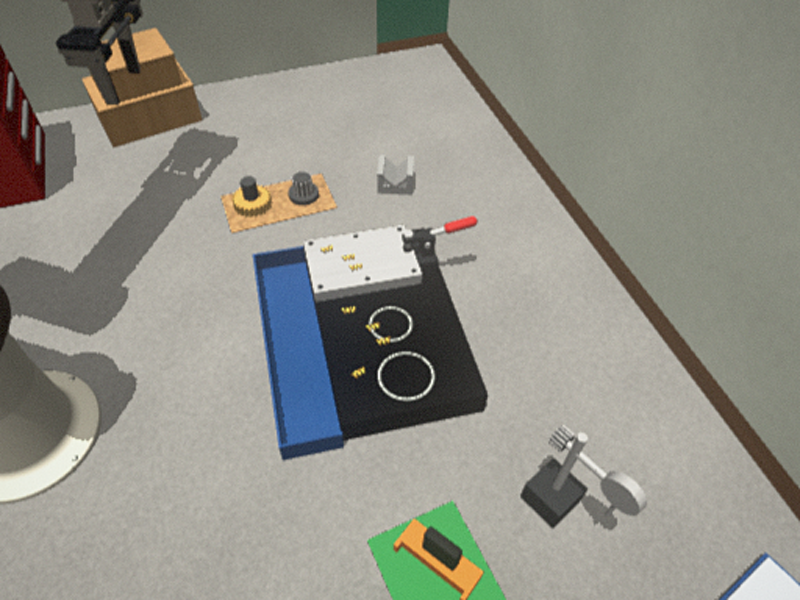

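```bash
cat > h.py <<'E'
import cv2, numpy as np
def cast(c,uv,z):
    uv=np.asarray(uv,float).reshape(-1,2)
    d=np.c_[(uv[:,0]-c["cx"])/c["fx"],(uv[:,1]-c["cy"])/c["fy"],np.ones(len(uv))]@c["R"]
    o=-c["R"].T@c["t"]; s=(z-o[2])/d[:,2]; return (o+s[:,None]*d)[:,:2]
def proj(c,X):
    p=np.atleast_2d(X)@c["R"].T+c["t"]; return np.c_[c["fx"]*p[:,0]/p[:,2]+c["cx"],c["fy"]*p[:,1]/p[:,2]+c["cy"]]
def hsv(c): return cv2.cvtColor(np.ascontiguousarray(c["pixels"]),cv2.COLOR_BGR2HSV)
def blobs(m,amin,amax=1e9):
    cs,_=cv2.findContours(m,cv2.RETR_EXTERNAL,cv2.CHAIN_APPROX_NONE)
    return [k for k in cs if amin<=cv2.contourArea(k)<=amax]
def rect(P): 
    (x,y),(w,h),a=cv2.minAreaRect((np.asarray(P)*1000).astype(np.float32)); return np.round([x,y,w,h,a],1)
E
python3 - <<'E'
from h import *
for n in ["scene","side"]:
    c=dict(np.load(f"pics/{n}0.npz")); H=hsv(c); print("==",n)
    g=cv2.inRange(H,(50,120,60),(75,255,255)); o=cv2.inRange(H,(8,170,120),(18,255,255)); 
    y=cv2.inRange(H,(18,110,90),(32,255,255)); w=cv2.inRange(H,(0,0,185),(179,40,255)); b=cv2.inRange(H,(105,120,40),(120,255,255))
    for nm,m,z,a in [("green",g,.003,200),("orange",o,.022,60),("yellow",y,.055,4),("white",w,.05,40),("blue",b,.042,800)]:
        for k in blobs(m,a):
            P=cast(c,k,z)
            if abs(P.mean(0)-[.5,.1]).max()<.5: print(nm,cv2.contourArea(k),k.reshape(-1,2).mean(0).round(),rect(P), rect(cast(c,k,.075)) if nm=="white" else "", (rect(cast(c,k,.08))[:2] if nm=="yellow" else ""))
E
```

```text
== scene
green 317.0 [147. 165.] [ 506.4 -378.   122.6  143.4    6.5]  
orange 105.5 [146. 158.] [ 513.4 -366.4   33.7  105.9   32.6]  
yellow 351.5 [391. 213.] [454.3 384.   73.1  78.4  88.3]  [477.  382.5]
yellow 16.5 [244. 188.] [535.9 -16.2  10.   26.1  85.4]  [556.4  -6.4]
yellow 17.5 [263. 186.] [509.2  29.7  12.7  24.7  87.3]  [530.4  38.2]
yellow 14.5 [233. 187.] [542.9 -46.9  10.3  24.3  89.4]  [563.2 -36.2]
yellow 14.5 [228. 170.] [490.4 -90.1  21.4  11.2  17.9]  [512.2 -78.3]
white 1879.5 [283. 207.] [539.5 111.2 118.4 180.2  84.4] [559.8 117.4 115.1 175.1  84.4] 
white 138.0 [286.  99.] [ 86.2 -60.6 134.6  37.5  24.5] [119.1 -49.7 130.9  36.5  24.5] 
== side
green 1184.5 [261. 363.] [ 469.8 -368.8   71.6  123.9   16. ]  
green 811.5 [298. 354.] [ 537.7 -372.3   54.2  138.2    6.4]  
orange 636.5 [280. 358.] [ 506.2 -371.3   44.6  109.2   33.6]  
yellow 25.0 [230. 238.] [489.3 -90.8  21.4  10.8  12.6]  [ 485.3 -106.5]
yellow 16.5 [245. 218.] [542.1 -47.7  20.2  11.2   1. ]  [536.4 -64.8]
yellow 17.0 [238. 208.] [534.4 -15.4  20.4  10.5   4.2]  [529.  -33.5]
yellow 19.5 [22
[... 308 characters left out ...]
   40.9   20.8] 
white 904.0 [ 28. 300.] [ 50.  -98.7 128.2  54.   20.3] [  59.9 -114.   124.1   52.3   20.3] 
white 351.5 [142. 225.] [302.5   9.2 105.7  89.7  43.9] [304.4  -9.6 102.4  86.8  43.9] 
white 232.5 [298. 182.] [715.5  18.3  95.   75.3  79.2] [704.4  -0.8  92.   72.9  79.2] 
white 404.5 [331. 159.] [829.8  66.2 122.1 110.    1.1] [815.1  45.7 118.3 106.6   1.1] 
white 2306.5 [233. 154.] [572.1 161.8 183.9 265.2  89.2] [565.5 138.2 178.1 256.9  89.2] 
white 42.5 [168. 105.] [459.1 438.2  86.3  40.5  44.7] [456.  405.9  83.6  39.3  44.7] 
white 153.0 [245.  95.] [691.  403.3 128.8  81.4  44.2] [680.7 372.1 124.7  78.8  44.2] 
blue 4166.5 [189. 238.] [411.4   8.2 393.1  89.7  84.6]
```

```bash
cat >> h.py <<'E'
from scipy.spatial.transform import Rotation as Ro
def down(a): return (Ro.from_euler('z',a)*Ro.from_euler('x',np.pi)).as_rotvec()
E
python3 - <<'E'
from h import *
from workcell import bot
for n in ["scene","side"]:
    c=dict(np.load(f"pics/{n}0.npz")); H=hsv(c); print("==",n)
    roi=np.zeros(H.shape[:2],np.uint8)
    cv2.fillConvexPoly(roi,proj(c,[[.64,-.16,.05],[.65,.03,.05],[.47,.04,.05],[.46,-.16,.05]]).astype(np.int32),255)
    w=cv2.inRange(H,(0,0,95),(179,60,255))&roi
    for k in blobs(w,60):
        P=cast(c,k,.05); (x,y),r=cv2.minEnclosingCircle((P*1000).astype(np.float32)); print("ring",round(x,1),round(y,1),round(2*r,1),rect(P))
    roi[:]=0; cv2.fillConvexPoly(roi,proj(c,[[.64,.06,.075],[.64,.16,.075],[.475,.18,.075],[.475,.06,.075]]).astype(np.int32),255)
    for k in blobs(cv2.inRange(H,(12,70,60),(35,255,255))&roi,2):
        print("cchip",cv2.contourArea(k),rect(cast(c,k,.08)))
a=-.096-np.pi/2
from itertools import product
for aa in (a,a+np.pi):
    q=bot.inverse_kinematics([.5,.02,.5],down(aa)); print(q)
    if q is not None and abs(q[5])<2.9: break
bot.goto([.5,.02,.5],down(aa))
c=bot.read_camera("wrist"); np.savez("pics/w1.npz",**c); cv2.imwrite("pics/w1.png",c["pixels"])
print((-c["R"].T@c["t"]).round(3),c["R"].round(2),bot.current_clock(),bot.current_ee_pos())
E
```

```text
== scene
ring 565.5 -14.3 71.4 [565.2 -15.   66.9  67.5  24.1]
ring 555.8 -114.0 87.5 [ 556.9 -113.9   82.3   86.2   24.1]
cchip 11.5 [536.3 117.7   8.4  21.4  75.1]
cchip 8.5 [542.   93.3  22.    8.1  21.4]
cchip 11.0 [507.5 148.2  20.8   7.9   8.9]
== side
ring 554.4 -114.7 87.2 [ 555.4 -115.8   85.2   84.    71.5]
ring 564.1 -15.7 70.7 [568.5 -13.1  58.9  69.1  27.3]
cchip 11.5 [540.2  91.4  10.4  18.   71.6]
cchip 11.5 [534.9 116.3   9.7  18.4  87. ]
cchip 10.0 [506.  146.9  19.4   9.    7. ]
[-2.01983784e-01 -4.32955366e-02  1.25303781e+00 -4.44089210e-16
  1.93185038e+00  1.46481254e+00]
[0.579 0.013 0.669] [[-0.09 -1.   -0.  ]
 [-0.95  0.09  0.28]
 [-0.28  0.03 -0.96]] 2.4 [0.4999696  0.02058252 0.49956552]
```

View pics/w1.png

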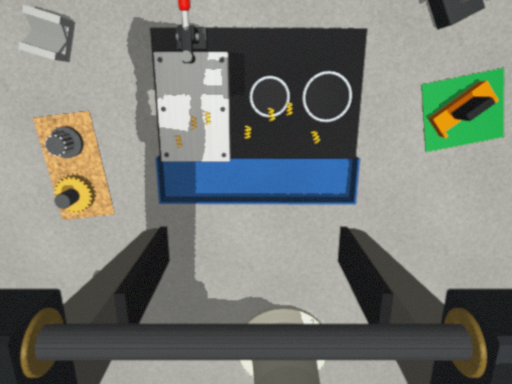

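```bash
cat >> h.py <<'E'
P=np.array([.567,.005]); YAW=-.096; RP=np.array([[np.cos(YAW),-np.sin(YAW)],[np.sin(YAW),np.cos(YAW)]])
def pl(x,y): return P+RP@np.array([x,y])/1000
def scraper(c):
    H=hsv(c); o=cv2.inRange(H,(6,150,90),(17,255,255)); k=max(blobs(o,50),key=cv2.contourArea)
    allp=np.vstack([b.reshape(-1,2) for b in blobs(o,20) if np.hypot(*(b.reshape(-1,2).mean(0)-k.reshape(-1,2).mean(0)))<120])
    r=rect(cast(c,allp,.025)); a=np.deg2rad(r[4]); 
    if r[2]>r[3]: a-=np.pi/2
    roi=np.zeros(o.shape,np.uint8); cv2.fillConvexPoly(roi,cv2.convexHull(np.vstack([allp,proj(c,np.c_[cast(c,allp,.025),np.full(len(allp),.073)]).astype(int)]).astype(np.int32)),255)
    s=max(blobs(cv2.inRange(H,(0,0,0),(179,255,75))&roi,30),key=cv2.contourArea)
    return r,a,rect(cast(c,s,.073))
def mat(c):
    return rect(cast(c,np.vstack([b.reshape(-1,2) for b in blobs(cv2.inRange(hsv(c),(48,100,50),(78,255,255)),60)]),.003))
E
python3 - <<'E'
from h import *
from workcell import bot
c=dict(np.load("pics/w1.npz")); print(scraper(c),mat(c))
r,a,s=scraper(c); a=.575
for aa in (a,a+np.pi,a-np.pi):
    q=bot.inverse_kinematics([.51,-.37,.2],down(aa)); q2=bot.inverse_kinematics([*pl(20,0),.2],down(aa-a+YAW)); print(aa,q and np.round(q,2) if q is None else np.round(q,2),None if q2 is None else np.round(q2,2))
bot.goto([.51,-.37,.2],down(a))
c=bot.read_camera("wrist"); np.savez("pics/w2.npz",**c); cv2.imwrite("pics/w2.png",c["pixels"])
print(scraper(c),mat(c),bot.current_clock())
E
```

```text
(array([ 518.2, -349.2,   41. ,  113.6,   51.9]), np.float64(0.905825881785057), array([ 512.4, -351.7,   29.7,   61.5,   32.8])) [ 501.3 -378.4  128.8  149.     5.9]
0.575 [-0.82  0.31  1.45  0.    1.38 -1.39] [-0.2   0.2   1.58  0.    1.36 -0.1 ]
3.7165926535897933 [-0.82  0.31  1.45  0.    1.38  1.75] None
-2.566592653589793 [-0.82  0.31  1.45  0.    1.38  1.75] None
(array([ 512.3, -371.5,   37.8,   92.4,   26.5]), np.float64(0.4625122517784973), array([ 508.4, -363.3,   13.5,   53.1,   32.7])) [ 501.2 -378.8  128.9  149.     5.9] 4.875
```

View pics/w2.png

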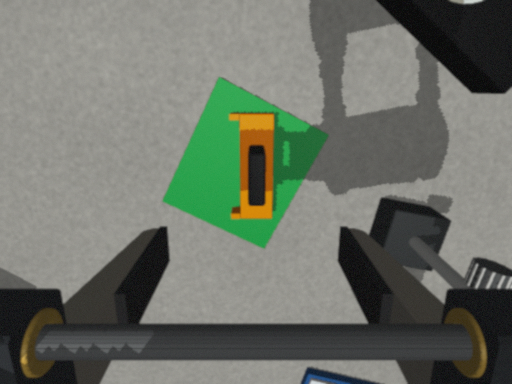

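```bash
python3 - <<'E'
from h import *
c=dict(np.load("pics/w2.npz")); s=dict(np.load("pics/side0.npz")); e=dict(np.load("pics/scene0.npz"))
print("foot",cast(c,[257,166],.025),"slab",cast(c,[257,174],.073))
print("stand base corners",cast(c,[[378,230],[388,198],[452,205],[435,268]],.03))
f=1/1.5625
print("side base",cast(s,np.array([[545,460],[585,488],[555,525],[523,490]])*f,.03),"scene",cast(e,np.array([187,305])*f,.03))
# two-view of dial disc & post top
def tri(a,ua,b,ub):
    A=[];
    for k,(u,v) in((a,ua),(b,ub)):
        M=np.c_[k["R"],k["t"]]; x=(u-k["cx"])/k["fx"]; y=(v-k["cy"])/k["fy"]; A+= [x*M[2]-M[0],y*M[2]-M[1]]
    V=np.linalg.svd(np.array(A))[2][-1]; return V[:3]/V[3]
print("dial",tri(s,np.array([624,492])*f,e,np.array([128,260])*f),"knurl",tri(s,np.array([562,438])*f,e,np.array([182,262])*f),"top",tri(s,np.array([582,438])*f,e,np.array([168,250])*f))
E
```

```text
foot [[ 0.5099651  -0.36420057]] slab [[ 0.50779412 -0.36176102]]
stand base corners [[ 0.65586512 -0.35148573]
 [ 0.64199648 -0.31775606]
 [ 0.70296574 -0.28738192]
 [ 0.73724051 -0.35272645]]
side base [[ 0.69651632 -0.29714107]
 [ 0.7289273  -0.35109078]
 [ 0.66628104 -0.38307184]
 [ 0.64791238 -0.32669023]] scene [[ 0.68510614 -0.3407913 ]]
dial [ 0.71642167 -0.40474324  0.14900992] knurl [ 0.68196696 -0.31987678  0.14737397] top [ 0.6899481  -0.33679205  0.17529459]
```

```bash
cat >> h.py <<'E'
def pic(bot,n,tag):
    c=bot.read_camera(n); np.savez(f"pics/{tag}.npz",**c); cv2.imwrite(f"pics/{tag}.png",c["pixels"]); return c
def stroke(bot,x0,x1,y,z,clear=.001):
    T=z+.030+clear
    bot.goto([*pl(x0,y),T+.07],down(YAW)); bot.line_to([*pl(x0,y),T],max_speed=.08)
    f0=bot.current_contact_force()
    bot.line_to([*pl(x1,y),T],max_speed=.07); print("end",bot.current_ee_pos(),"F",np.round(f0,1),np.round(bot.current_contact_force(),1))
    bot.hold(.2); bot.line_to([*pl(x1,y),T+.07],max_speed=.15)
E
python3 - <<'E'
from h import *
from workcell import bot
p=[.5087,-.363]; R=down(.573)
bot.goto([*p,.12],R); bot.line_to([*p,.033],max_speed=.1)
print(bot.set_gripper(0.0,35),bot.current_opening(),bot.current_contact_force())
bot.line_to([*p,.2],max_speed=.2); bot.hold(.2); print(bot.current_opening(),bot.current_contact_force())
pic(bot,"wrist","w3")
bot.goto([*pl(8,110),.25],down(YAW))
stroke(bot,8,-98,110,.075)
pic(bot,"side","s3"); pic(bot,"wrist","w4"); print(bot.current_clock())
E
python3 -c "
import cv2,numpy as np
a=cv2.imread('pics/w3.png');b=cv2.imread('pics/s3.png');b=cv2.resize(b[100:300,120:380],None,fx=1.5,fy=1.5);a=a[:300,100:500]
o=np.zeros((300,800,3),np.uint8);o[:,:400]=a;o[:,400:790]=b;cv2.imwrite('pics/m3.png',o)"
```

```text
False 0.17356216818964657 [0.57326091 0.53163881 0.13192757]
0.17051884297051237 [-0.10723335  0.68206023 -2.26265704]
end [0.48034254 0.12380629 0.10606841] F [-0.6 -0.3 -2.1] [-0.1  0.3 -2.5]
14.45
```

View pics/m3.png

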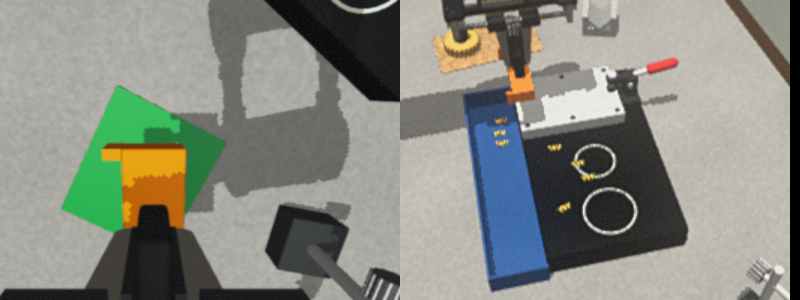

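```bash
python3 - <<'E'
from h import *
c=dict(np.load("pics/w3.npz")); o=cv2.inRange(hsv(c),(6,150,60),(20,255,255)); ys,xs=np.nonzero(o)
print(ys.min(),xs.min(),xs.max())
for v in (145,149,151): 
    d=cast(c,[255,v],.192)[0]-[.5087,-.363]; print(v,d@[-np.sin(.573),np.cos(.573)])
for u in (286,):
    d=cast(c,[u,200],.192)[0]-[.5087,-.363]; print(u,d@[np.cos(.573),np.sin(.573)])
E
```

```text
144 198 308
145 0.0537067329480551
149 0.0516358911664853
151 0.050595380309474226
286 0.016406838059872586
```

```bash
python3 - <<'E'
from h import *
from workcell import bot
stroke(bot,28,-98,-14.5,.05)
pic(bot,"side","s5")
stroke(bot,0,-98,-99,.05)
bot.goto([*pl(-60,-100),.25],down(YAW))
bot.goto([.45,-.25,.3],down(.2))
pic(bot,"side","s6"); pic(bot,"scene","e6"); print(bot.current_clock())
E
python3 -c "
import cv2,numpy as np
a=cv2.imread('pics/s5.png')[100:320,120:380];b=cv2.imread('pics/s6.png')[100:320,120:380];c=cv2.imread('pics/e6.png')[100:320,130:390]
cv2.imwrite('pics/m6.png',np.hstack([a,b,c]))"
```

```text
end [ 4.68349619e-01 -1.10500465e-04  8.10551362e-02] F [ 0.4  0.4 -3.3] [-0.3 -0.3 -2.8]
end [ 0.46027926 -0.08425177  0.08109453] F [ 0.3  0.4 -3.2] [ 0.9 -0.5 -2.3]
24.35
```

View pics/m6.png

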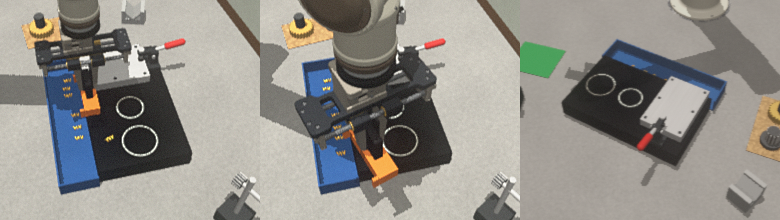

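```bash
python3 - <<'E'
from h import *
from workcell import bot
a=.573; p=np.array([.5013,-.3786])+.003*np.array([-np.sin(a),np.cos(a)]); R=down(a)
bot.goto([*p,.2],R); bot.line_to([*p,.06],max_speed=.15); bot.line_to([*p,.0335],max_speed=.05)
print(bot.current_contact_force()); bot.set_gripper(.6); bot.hold(.2)
bot.line_to([*p,.2],max_speed=.2); c=pic(bot,"wrist","w7"); print(scraper(c),mat(c))
bot.set_gripper(1.0)
bot.goto([.5,.02,.5],down(YAW-np.pi/2)); c=pic(bot,"wrist","w8")
print(scraper(c)[2],mat(c),bot.current_clock())
H=hsv(c)
for k in blobs(cv2.inRange(H,(15,90,70),(35,255,255)),4,4000):
    q=cast(c,k,.01); l=RP.T@(q.mean(0)-P)*1000; print(cv2.contourArea(k),l.round())
E
```

```text
[-0.36754066 -0.18584767 -3.02174808]
(array([ 501.3, -382.7,   38.4,  100.5,   26.9]), np.float64(0.46949356878647464), array([ 498.5, -376.1,   13.6,   54.4,   32.5])) [ 501.1 -378.8  128.9  149.     6. ]
[ 504.  -365.6   30.9   64.2   32.8] [ 501.2 -377.8  128.8  148.1    5.9] 31.9667
1195.0 [-550. -489.]
1120.0 [-551.  506.]
20.5 [-147.  111.]
19.0 [-146.   87.]
13.5 [-141.  -97.]
22.5 [-140.  139.]
17.5 [-138.  -53.]
20.0 [-137.  -21.]
18.5 [-137.   18.]
845.0 [ -26. -391.]
```

View pics/w8.png

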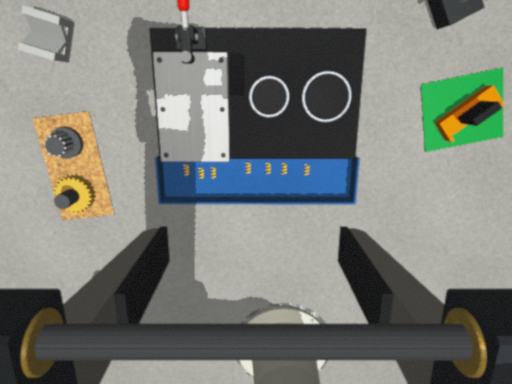

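```bash
python3 - <<'E'
from h import *
from workcell import bot
s=dict(np.load("pics/side0.npz")); e=dict(np.load("pics/scene0.npz")); w=dict(np.load("pics/w8.npz")); f=1/1.5625
print("gear",cast(s,np.array([249,181])*f,.063),cast(e,np.array([617,314])*f,.063),cast(w,[64,201],.063))
print("hub",cast(s,np.array([302,176])*f,.05),cast(e,np.array([600,360])*f,.05),cast(w,[69,145],.05))
H=hsv(w); roi=np.zeros(H.shape[:2],np.uint8); roi[65:135,240:360]=255
for k in blobs(cv2.inRange(H,(0,0,110),(179,60,255))&roi,60):
    (x,y),r=cv2.minEnclosingCircle((cast(w,k,.05)*1000).astype(np.float32)); print("ring",x,y,2*r)
bot.goto([.44,.34,.25],down(YAW-np.pi/2)); c=pic(bot,"wrist","w9"); print(bot.current_clock(),bot.current_joints())
E
```

```text
gear [[0.41666048 0.37885793]] [[0.41552799 0.38393093]] [[0.41397091 0.38053962]]
hub [[0.51763377 0.37751478]] [[0.51668034 0.37917995]] [[0.51400192 0.35261819]]
ring 563.6021728515625 -14.014955520629883 70.77568054199219
ring 553.8952026367188 -113.60804748535156 86.7045669555664
33.5333 [ 4.38869477e-01  8.62230958e-02  1.60359659e+00 -2.74963603e-04
  1.44958765e+00  2.10716962e+00]
```

View pics/w9.png

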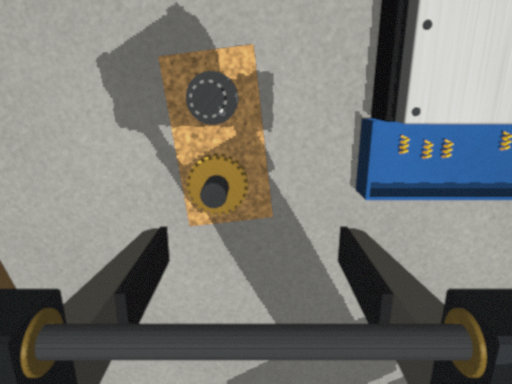

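```bash
python3 - <<'E'
from h import *
w=dict(np.load("pics/w9.npz")); H=hsv(w)
roi=np.zeros(H.shape[:2],np.uint8); roi[60:215,180:255]=255
for z,lo,hi in((.063,0,45),(.063,0,60),(.05,0,70)):
  for k in blobs(cv2.inRange(H,(0,0,lo),(179,255,hi))&roi,80):
    (u,v),r=cv2.minEnclosingCircle(k); print(z,hi,(round(u),round(v),round(r,1)),cast(w,[u,v],.063).round(4),cast(w,[u,v],.05).round(4),cast(w,[u,v],.015).round(4))
print("knobtop",cast(w,[[214,190]],.063),"knobbase",cast(w,[216,182],.023),"hub top",cast(w,[212,97],.05),"hub flange",cast(w,[211,97],.015))
cv2.imwrite("pics/w9c.png",cv2.resize(w["pixels"][40:230,150:280],None,fx=3,fy=3,interpolation=cv2.INTER_CUBIC))
E
```

```text
0.063 45 (216, 186, 10.7) [[0.424  0.3809]] [[0.4205 0.3827]] [[0.4112 0.3875]]
0.063 60 (214, 191, 15.5) [[0.4189 0.3841]] [[0.4153 0.3861]] [[0.4055 0.3912]]
0.05 70 (214, 191, 16.0) [[0.4186 0.3838]] [[0.4149 0.3857]] [[0.4051 0.3908]]
0.05 70 (211, 97, 25.8) [[0.5162 0.3742]] [[0.5161 0.3758]] [[0.5158 0.3799]]
knobtop [[0.41978056 0.38417688]] knobbase [[0.41832978 0.3863881 ]] hub top [[0.51649971 0.37511897]] hub flange [[0.51634016 0.38037028]]
```

View pics/w9c.png

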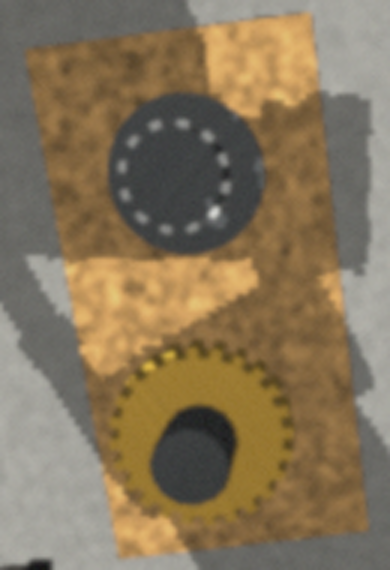

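```bash
cat >> h.py <<'E'
def pickplace(bot,src,dst,h,aa,ab,zs=.003,zd=.05):
    Ra,Rb=down(aa),down(ab)
    print([np.round(bot.inverse_kinematics([*p,.25],r),2) for p,r in((src,Ra),(dst,Rb))])
    bot.set_gripper(.65); bot.goto([*src,.16],Ra); bot.line_to([*src,zs+h],max_speed=.1)
    bot.set_gripper(0,50); print("open",bot.current_opening())
    bot.line_to([*src,.22],max_speed=.2); bot.hold(.2); print("lift",bot.current_opening(),np.round(bot.current_contact_force(),1))
    bot.goto([*dst,.22],Rb); bot.line_to([*dst,zd+h+.02],max_speed=.15); bot.line_to([*dst,zd+h+.001],max_speed=.04)
    print("down",np.round(bot.current_contact_force(),1)); bot.set_gripper(.65); bot.hold(.2); bot.line_to([*dst,.25],max_speed=.2)
    print(bot.current_clock())
E
python3 - <<'E'
from h import *
from workcell import bot
w=dict(np.load("pics/w9.npz"))
print(cast(w,[213.7,195],.063),cast(w,[217.3,184.3],.023),cast(w,[208,99],.05),cast(w,[212.7,97.3],.015))
g=(cast(w,[213.7,195],.063)[0]+cast(w,[217.3,184.3],.023)[0])/2
pickplace(bot,g,np.array([.555,-.1142]),.026,YAW-np.pi/2,YAW-np.pi/2)
bot.goto([.44,.34,.25],down(YAW-np.pi/2)); c=pic(bot,"wrist","w10")
pic(bot,"side","s10");print(bot.current_clock())
E
python3 -c "
import cv2,numpy as np
a=cv2.resize(cv2.imread('pics/w10.png')[40:230,150:280],None,fx=3,fy=3,interpolation=cv2.INTER_CUBIC);b=cv2.resize(cv2.imread('pics/s10.png')[150:340,160:330],None,fx=2.4,fy=3)
cv2.imwrite('pics/m10.png',np.hstack([a,b]))"
```

```text
[[0.41418175 0.38523587]] [[0.4153438  0.38519924]] [[0.51490787 0.37953763]] [[0.51582397 0.37848396]]
[array([0.54, 0.11, 1.58, 0.  , 1.45, 2.2 ]), array([-0.42,  0.11,  1.58, -0.  ,  1.45,  1.25])]
open 0.31752603367342563
lift 0.3130300297953756 [-0.1 -0.6 -4.8]
down [-0.2  0.2 -4.6]
43.3083
45.1167
```

View pics/m10.png

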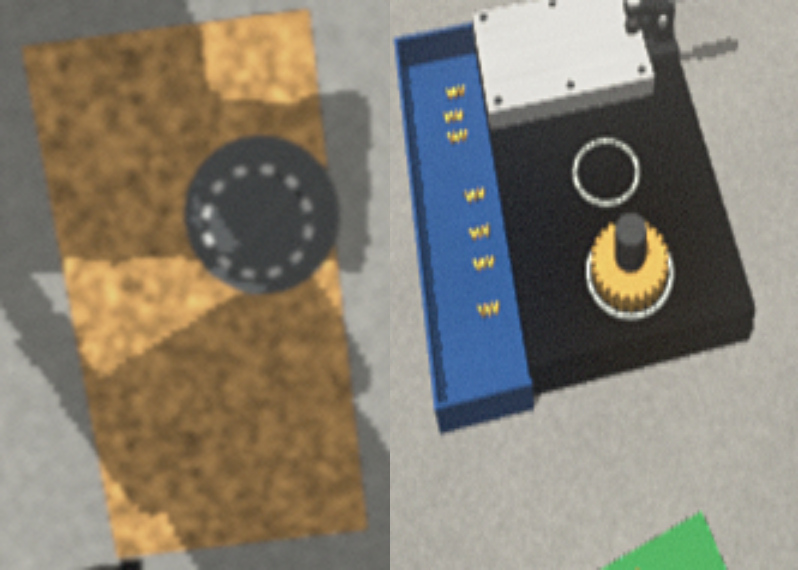

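```bash
python3 - <<'E'
from h import *
from workcell import bot
w=dict(np.load("pics/w10.npz"))
A,B=cast(w,[236,114],.05)[0],cast(w,[237.3,111.3],.015)[0]; print(A,B)
assert np.hypot(*(A-B))<.006
pickplace(bot,(A+B)/2,np.array([.5645,-.0147]),.020,YAW-np.pi/2,YAW)
bot.goto([.44,.3,.3],down(YAW-np.pi/2)); bot.set_gripper(1.0)
pic(bot,"side","s11");pic(bot,"scene","e11");
bot.goto([.45,-.04,.35],down(YAW-np.pi/2)); pic(bot,"wrist","w11"); print(bot.current_clock())
E
python3 -c "
import cv2,numpy as np
a=cv2.imread('pics/w11.png')[:230,60:460];b=cv2.resize(cv2.imread('pics/s11.png')[150:380,160:360],None,fx=2,fy=2)
c=np.zeros((460,800,3),np.uint8);c[:230,:400]=a;c[:,400:]=b;e=cv2.imread('pics/e11.png')[90:320,100:440];c[230:,:340]=e;cv2.imwrite('pics/m11.png',c)"
```

```text
[0.49600158 0.35160098] [0.49668146 0.35169565]
[array([0.42, 0.22, 1.45, 0.  , 1.47, 2.08]), array([-0.24,  0.11,  1.58,  0.  ,  1.45, -0.14])]
open 0.3594147462580877
lift 0.35891978708240924 [-0.4  0.7 -2.7]
down [ 0.1 -0.4 -2.6]
54.5833
58.55
```

View pics/m11.png

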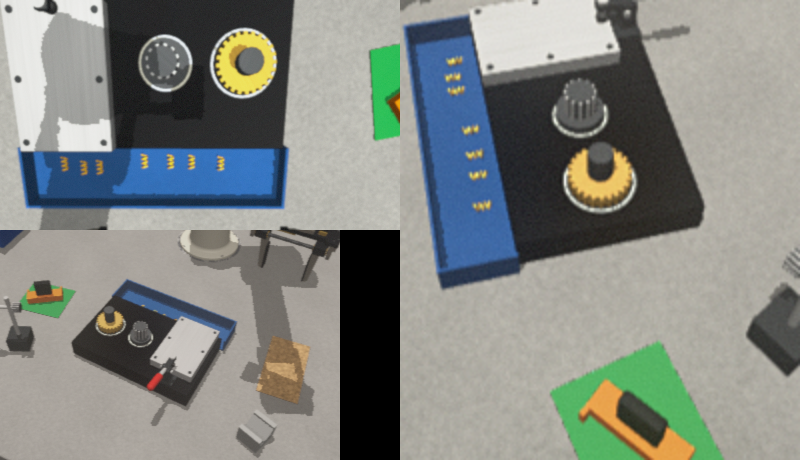

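```bash
python3 - <<'E'
from h import *
from workcell import bot
w=dict(np.load("pics/w11.npz")); H=hsv(w)
for lo,hi,z,nm in(((18,110,120),(35,255,255),.07,"gear"),):
    k=max([b for b in blobs(cv2.inRange(H,lo,hi),300) if b[:,0,1].max()<130],key=cv2.contourArea); (u,v),r=cv2.minEnclosingCircle(k); print(nm,cast(w,[u,v],z),r)
print("hub flange",cast(w,[60+164,63],.062))
a=.573; p=np.array([.5013,-.3786])
bot.goto([*p,.25],down(a)); c=pic(bot,"wrist","w12"); print(scraper(c),mat(c))
bot.goto([.4,-.2,.35],down(0)); print(bot.current_clock())
E
```

```text
gear [[ 0.55311241 -0.11517991]] 32.33042526245117
hub flange [[ 0.56338175 -0.01364108]]
(array([ 500.6, -366.4,   18.4,   69.1,   33.5]), np.float64(0.5846852994181004), array([ 499.2, -374.2,    9.1,   49.5,   33.1])) [ 501.1 -378.9  128.9  148.9    5.9]
61.825
```

```bash
python3 -c "
from workcell import bot
bot.job_done()"
```

```text
the job is handed in; nothing more can be done
```

The job is done and handed in at about 62 s of the 208 s allowed; `bot.job_done()` gives no verdict, so the results below are from my own camera checks.

- **Chips:** seven were present, three on the cover and four on the granite. I wiped them into the tray in three scraper strokes. The last pictures show all seven inside the tray, and none left on the cover or granite.
- **Scraper:** it stands on the green mat about 5 mm from the centre.
- **Gear and hub:** they lie flat in their circles, about 2 mm and 1 mm from the centres, and are released. The hub was knocked aside on the pad during the run, so I measured it again before picking it up.
- **V-block and dial stand:** I never went near them on purpose. They look in place in the last pictures, but I did not measure them.
- **Disagreements:**
  - One far-off wrist view put the hub about 25 mm from the other views. That was a badly read pixel, and a close look settled it.
  - The colour-mask rectangle for the scraper's foot was often cut short by shadow, so I used its handle instead.

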